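Snap the egg mould shut

TASK

Close the chocolate-egg mould: with a fingertip, go round its flange and press all eight snap studs down until every head sits flat on the flange. Start at any stud and work either way round, always pressing the next one beside those already home, so that no gap is trapped between the halves. Use light pressure and do not press on the egg; do not lift or shift the mould, and leave everything round it where it is.

Things in the scene. Friction and masses are not known exactly. Their poses are not given: they have to be found in the camera images.
- mould: clear two-part egg mould, loose, about 0.4 kg, level on its foot at the left, before the coffee machine. Origin: centre of its underside, on the worktop; z up, y along its oval flange. Flange 126 mm (x) by 150 mm (y), 6 mm thick, upper face 43 mm above the origin; foot 107 x 131 mm. Eight studs stand round the egg on an oval of half-axes 52 mm (x) and 64 mm (y), neighbours 41 to 48 mm apart, about 24 mm clear of the egg
- egg: the thin clear half-shell over the brown chocolate egg in the middle of the mould, fixed to it (same origin and axes as the mould). At the flange it is 56 mm (x) by 80 mm (y), blunt end to -y; it rises 28 mm above the flange. Not to be pressed
- stud0_top (a point): centre of the top of the small round dark steel snap stud at the middle of the mould's +x side: head 14 mm across and 3 mm thick on a 7 mm stem; numbers run round the flange. The point moves with the stud: up to 9 mm above the flange when the stud is out, 3 mm above it when home
- stud0 (a joint): travel of that stud straight down into the flange, m: 0 fully out (it starts between 0 and 0.0015), 0.006 home, with its head flat on the flange. It moves at about 4 N and stays where it is left
- stud1_top (a point): centre of the top of the small round dark steel snap stud between stud0 and stud2: head 14 mm across and 3 mm thick on a 7 mm stem; numbers run round the flange. The point moves with the stud: up to 9 mm above the flange when the stud is out, 3 mm above it when home
- stud1 (a joint): travel of that stud straight down into the flange, m: 0 fully out (it starts between 0 and 0.0015), 0.006 home, with its head flat on the flange. It moves at about 4 N and stays where it is left
- stud2_top (a point): centre of the top of the small round dark steel snap stud at the mould's +y end: head 14 mm across and 3 mm thick on a 7 mm stem; numbers run round the flange. The point moves with the stud: up to 9 mm above the flange when the stud is out, 3 mm above it when home
- stud2 (a joint): travel of that stud straight down into the flange, m: 0 fully out (it starts between 0 and 0.0015), 0.006 home, with its head flat on the flange. It moves at about 4 N and stays where it is left
- stud3_top (a point): centre of the top of the small round dark steel snap stud between stud2 and stud4: head 14 mm across and 3 mm thick on a 7 mm stem; numbers run round the flange. The point moves with the stud: up to 9 mm above the flange when the stud is out, 3 mm above it when home
- stud3 (a joint): travel of that stud straight down into the flange, m: 0 fully out (it starts between 0 and 0.0015), 0.006 home, with its head flat on the flange. It moves at about 4 N and stays where it is left
- stud4_top (a point): centre of the top of the small round dark steel snap stud at the middle of the mould's -x side: head 14 mm across and 3 mm thick on a 7 mm stem; numbers run round the flange. The point moves with the stud: up to 9 mm above the flange when the stud is out, 3 mm above it when home
- stud4 (a joint): travel of that stud straight down into the flange, m: 0 fully out (it starts between 0 and 0.0015), 0.006 home, with its head flat on the flange. It moves at about 4 N and stays where it is left
- stud5_top (a point): centre of the top of the small round dark steel snap stud between stud4 and stud6: head 14 mm across and 3 mm thick on a 7 mm stem; numbers run round the flange. The point moves with the stud: up to 9 mm above the flange when the stud is out, 3 mm above it when home
- stud5 (a joint): travel of that stud straight down into the flange, m: 0 fully out (it starts between 0 and 0.0015), 0.006 home, with its head flat on the flange. It moves at about 4 N and stays where it is left
- stud6_top (a point): centre of the top of the small round dark steel snap stud at the mould's -y end (blunt end of the egg): head 14 mm across and 3 mm thick on a 7 mm stem; numbers run round the flange. The point moves with the stud: up to 9 mm above the flange when the stud is out, 3 mm above it when home
- stud6 (a joint): travel of that stud straight down into the flange, m: 0 fully out (it starts between 0 and 0.0015), 0.006 home, with its head flat on the flange. It moves at about 4 N and stays where it is left
- stud7_top (a point): centre of the top of the small round dark steel snap stud between stud6 and stud0: head 14 mm across and 3 mm thick on a 7 mm stem; numbers run round the flange. The point moves with the stud: up to 9 mm above the flange when the stud is out, 3 mm above it when home
- stud7 (a joint): travel of that stud straight down into the flange, m: 0 fully out (it starts between 0 and 0.0015), 0.006 home, with its head flat on the flange. It moves at about 4 N and stays where it is left
- star_a: foil-wrapped star sweet, 51 mm wide, 20 mm high, lying just right of the mould; origin: centre of its underside
- star_b: foil-wrapped star sweet, 56 mm wide, 20 mm high, lying in front of the middle of the coffee machine; origin: centre of its underside
- tamper: coffee tamper standing on its 58 mm base, 93 mm high, before the coffee machine; origin: centre of its underside
- shaker: steel powder shaker with a black top, 65 mm wide, 103 mm high, before the coffee machine; origin: centre of its underside
- candy: twist-wrapped sweet, 75 mm long, 50 mm wide, 35 mm high, lying just behind the mould; origin: centre of its underside
- plate: white saucer, 150 mm across, 19 mm high, at the right; origin: centre of its underside

How it is judged (in metres and radians):
At the end, for the whole second after the job is handed in: all eight studs are home (pressed in at least 4.8 of their 6 mm), the mould stands level and at rest within 15 mm of where it stood, and the things round it are within 15 mm of where they stood (value of joint each of stud0, stud1, stud2, stud3, stud4, stud5, stud6, stud7 above 0.0048 m and distance of each of mould, star_a, star_b, tamper, shaker, candy, plate from where it was at the start of the episode below 0.015 m and angle between mould's own z axis and vertical below 0.05 rad and linear speed of mould below 0.01 m/s); the robot touches nothing.
It fails at once if a stud was pressed home beyond a neighbour that was still out, so that the studs that are home no longer form one unbroken run (home: in more than 4.5 mm; out: in less than 3.5 mm) ((value of joint each of stud0, stud2 above 0.0045 m and value of joint stud1 below 0.0035 m and value of joint any of stud3, stud4, stud5, stud6, stud7 below 0.0035 m) or (value of joint each of stud0, stud3 above 0.0045 m and value of joint any of stud1, stud2 below 0.0035 m and value of joint any of stud4, stud5, stud6, stud7 below 0.0035 m) or (value of joint each of stud0, stud4 above 0.0045 m and value of joint any of stud1, stud2, stud3 below 0.0035 m and value of joint any of stud5, stud6, stud7 below 0.0035 m) or (value of joint each of stud0, stud5 above 0.0045 m and value of joint any of stud1, stud2, stud3, stud4 below 0.0035 m and value of joint any of stud6, stud7 below 0.0035 m) or (value of joint each of stud0, stud6 above 0.0045 m and value of joint any of stud1, stud2, stud3, stud4, stud5 below 0.0035 m and value of joint stud7 below 0.0035 m) or (value of joint each of stud1, stud3 above 0.0045 m and value of joint stud2 below 0.0035 m and value of joint any of stud4, stud5, stud6, stud7, stud0 below 0.0035 m) or (value of joint each of stud1, stud4 above 0.0045 m and value of joint any of stud2, stud3 below 0.0035 m and value of joint any of stud5, stud6, stud7, stud0 below 0.0035 m) or (value of joint each of stud1, stud5 above 0.0045 m and value of joint any of stud2, stud3, stud4 below 0.0035 m and value of joint any of stud6, stud7, stud0 below 0.0035 m) or (value of joint each of stud1, stud6 above 0.0045 m and value of joint any of stud2, stud3, stud4, stud5 below 0.0035 m and value of joint any of stud7, stud0 below 0.0035 m) or (value of joint each of stud1, stud7 above 0.0045 m and value of joint any of stud2, stud3, stud4, stud5, stud6 below 0.0035 m and value of joint stud0 below 0.0035 m) or (value of joint each of stud2, stud4 above 0.0045 m and value of joint stud3 below 0.0035 m and value of joint any of stud5, stud6, stud7, stud0, stud1 below 0.0035 m) or (value of joint each of stud2, stud5 above 0.0045 m and value of joint any of stud3, stud4 below 0.0035 m and value of joint any of stud6, stud7, stud0, stud1 below 0.0035 m) or (value of joint each of stud2, stud6 above 0.0045 m and value of joint any of stud3, stud4, stud5 below 0.0035 m and value of joint any of stud7, stud0, stud1 below 0.0035 m) or (value of joint each of stud2, stud7 above 0.0045 m and value of joint any of stud3, stud4, stud5, stud6 below 0.0035 m and value of joint any of stud0, stud1 below 0.0035 m) or (value of joint each of stud3, stud5 above 0.0045 m and value of joint stud4 below 0.0035 m and value of joint any of stud6, stud7, stud0, stud1, stud2 below 0.0035 m) or (value of joint each of stud3, stud6 above 0.0045 m and value of joint any of stud4, stud5 below 0.0035 m and value of joint any of stud7, stud0, stud1, stud2 below 0.0035 m) or (value of joint each of stud3, stud7 above 0.0045 m and value of joint any of stud4, stud5, stud6 below 0.0035 m and value of joint any of stud0, stud1, stud2 below 0.0035 m) or (value of joint each of stud4, stud6 above 0.0045 m and value of joint stud5 below 0.0035 m and value of joint any of stud7, stud0, stud1, stud2, stud3 below 0.0035 m) or (value of joint each of stud4, stud7 above 0.0045 m and value of joint any of stud5, stud6 below 0.0035 m and value of joint any of stud0, stud1, stud2, stud3 below 0.0035 m) or (value of joint each of stud5, stud7 above 0.0045 m and value of joint stud6 below 0.0035 m and value of joint any of stud0, stud1, stud2, stud3, stud4 below 0.0035 m)).
It fails at once if the mould was lifted, tipped or pushed more than 15 mm (height (world z) of mould above 0.008 m or angle between mould's own z axis and vertical above 0.12 rad or distance of mould from where it was at the start of the episode above 0.015 m).
It fails at once if the egg's thin shell was pressed with more than 5 N (contact force between the fingers and egg above 5 N).
It fails at once if the mould or a stud was pressed with more than 60 N (contact force between the fingers and mould above 60 N).
It fails at once if a thing beside the mould was moved more than 15 mm (distance of any of star_a, star_b, tamper, shaker, candy, plate from where it was at the start of the episode above 0.015 m).
It also fails if it takes over 58 s, if anything falls off the work surface, if the arm or the gripper's body presses on something with over 40 N, if the wrist force passes 120 N, or if a joint passes its speed limit or range.

ROBOT

A 6-joint arm with a two-finger parallel gripper is mounted at the origin on a cart in front of the work surface, level with it; the furniture and walls round the work are solid. World frame = base frame: x ahead of the robot, y to its left, z up, the work surface at z = 0. Lengths are in mm, angles in rad, forces in N, time in s.
With the tool pointing down it reaches from about 300 to 775 mm from the base axis. Payload 14.6 kg.
Tool frame: the origin (TCP) lies on the centre line of the jaws, within the pads' length; the fingertips stand 19 mm ahead of it and the grasp point (between the pads) is the TCP (bot.tip_reach is the distance from the TCP to the fingertips, in mm); y points along the fingers, x is the direction in which the jaws open and shut, and the axes are right-handed (so a half turn about y gives the same grasp; the last joint's range is limited). The gripper opens to 85 mm and grips with 20 to 120 N. Pads are 22 mm wide; open, the fingers measure 114 mm over their backs; the gripper's body (76 mm by 85 mm) begins 54 mm behind the grasp point. The pads swing forward as they close: fully open they stand 13 mm farther back than shut.
Start: joints at [1.207, 0.3, 1.521, -0, 1.321, -0.067], TCP at [160.851, 525.943, 250.281] pointing down, gripper open.
Joint ranges: [-3.03, 3.03], [-0.79, 2.21], [0.23, 2.52], [-1.04, 4.18], [0, 3.07], [-2.55, 2.55]. Speed limits (rad/s): [2.22, 2.22, 2.57, 3.14, 3.14, 3.14].

INTERFACE

Orientations are given as a unit quaternion [w, x, y, z].
In Python, from rig import bot gives the robot as it stands. Calls block until the motion is done:
- bot.move_to(position, orientation): joint-space move of the TCP to a pose.
- bot.servo_line(position, attitude=None, speed=150, until_force=None): straight line of the TCP; attitude=None keeps the orientation; speed is the mean speed in mm/s. With until_force (N) it stops when the force on the tool has changed by that much, and returns True; else False.
- bot.move_joints(angles): joint-space move.
- bot.move_gripper(opening, grip_force=None): finger opening in mm; grip_force is the grip in N (None keeps the last); returns when the fingers have stopped.
- bot.dwell(seconds).
- bot.ik(position, orientation): joint angles nearest the present ones, or None.
- bot.read_state(): the state.
- bot.read_camera(name): name is "scene" or "top"; returns a dict with "image" (420x560x3 uint8, blue, green, red), "depth" (420x560 float32, mm along the optical axis (not along the pixel's ray), 0 where there is no reading), "fovy" (degrees; the focal length in pixels is half the picture's height over the tangent of half this angle, whatever the lens; pixels are square), "cx", "cy" (the principal point, pixels), "eye" and "attitude" of the camera in the world. Camera axes: x right, y down, z forward; pixel columns grow to the right and rows downward; lengths in mm; the calibration is good to about 2 mm. A picture is of the moment at which its call begins.
A pose or a line that the arm cannot do raises bot.MotionError and nothing moves.
- bot.finish_job(): hands the job in, once; it reports no verdict.
The state is a dict: "clock": time; "joint_positions": joint angles; "qvel": joint speeds; "effort": joint torques, N m; "ee_pos": TCP position; "tool_rot": TCP orientation; "ft_force": force on the tool from outside, world axes, zero at the start; "moment": the same for the moment, N m; "grip_width": finger opening in mm.
Only numpy, scipy, OpenCV 4.12 (cv2) and the standard library are available. Lean on these libraries where they do the work, as an engineer would, in place of code of your own. Each camera call takes 0.05 s, during which the arm holds its last target.

## Working session

There is one attempt and no reset: what is moved stays moved. The work goes in short steps, each a Python script; the robot and the scene stay as the last script left them, time stands still between calls to the robot, and variables do not carry over. Pictures are saved under pics/ and viewed, and the job is handed in when it is done.

```bash
ls; mkdir -p pics
cat > h.py <<'E'
import numpy as np, cv2
from rig import bot
from scipy.spatial.transform import Rotation as R
def cam(n):
    c=bot.read_camera(n); a=np.array(c["attitude"],float)
    c["R"]=R.from_quat(a[[1,2,3,0]]).as_matrix() if a.size==4 else a.reshape(3,3)
    c["f"]=210/np.tan(np.radians(c["fovy"])/2); c["eye"]=np.array(c["eye"],float); return c
def onplane(c,uv,z):
    uv=np.atleast_2d(uv).astype(float)
    d=np.c_[(uv[:,0]-c["cx"])/c["f"],(uv[:,1]-c["cy"])/c["f"],np.ones(len(uv))]@c["R"].T
    return c["eye"]+d*((z-c["eye"][2])/d[:,2])[:,None]
def proj(c,p):
    q=(np.atleast_2d(p)-c["eye"])@c["R"]; return np.c_[c["cx"]+c["f"]*q[:,0]/q[:,2],c["cy"]+c["f"]*q[:,1]/q[:,2]]
E
python3 - <<'E'
from h import *
for n in("scene","top"):
    c=cam(n); cv2.imwrite(f"pics/{n}0.png",c["image"]); np.savez(f"/tmp/{n}0.npz",**c)
    print(n,c["fovy"],c["cx"],c["cy"],c["eye"],c["attitude"])
s=bot.read_state(); print({k:np.round(v,3) for k,v in s.items()}, bot.tip_reach)
E
```

```text
pics
scene 52.06159838483123 280.7330977136187 213.17552888101847 [-372.90121428 -655.40524098  730.11243015] [-0.44688357  0.77499954 -0.39005017  0.21801754]
top 44.283073605981336 290.0336805082969 214.81096353825458 [ 256.21230679   31.11689287 1511.34599904] [ 0.05935443 -0.70144844  0.70710882 -0.06666522]
{'clock': np.float64(0.1), 'joint_positions': array([ 1.207,  0.3  ,  1.522,  0.   ,  1.321, -0.067]), 'qvel': array([ 0.   , -0.003, -0.   ,  0.   , -0.   ,  0.   ]), 'effort': array([ 1.0000e-03, -5.4438e+01, -3.6237e+01, -0.0000e+00,  3.0000e-03,
       -0.0000e+00]), 'ee_pos': array([160.775, 525.78 , 249.783]), 'tool_rot': array([-0.568,  0.569,  0.42 , -0.421]), 'ft_force': array([-0.898,  0.445, -0.226]), 'moment': array([-0.02 ,  0.005,  0.003]), 'grip_width': np.float64(85.369)} 19.0
```

View pics/scene0.png

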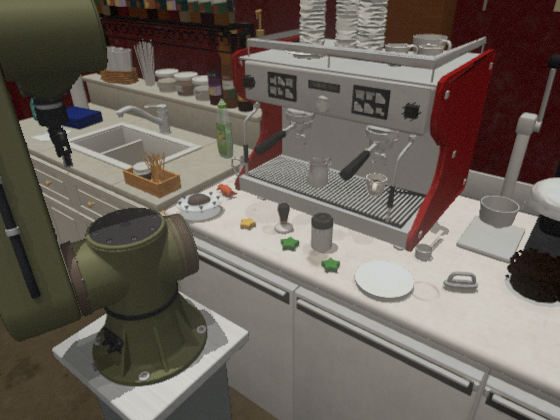

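View pics/top0.png

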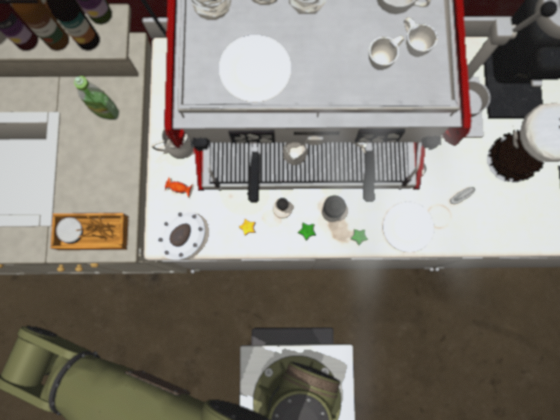

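The top view shows the mould at about (182,236) and the scene view at about (199,205). The candy, yellow star and tamper are close to it, and the arm doesn't hide any of them. I'll zoom in on it.

Run:
```python
import cv2
a=cv2.imread("pics/top0.png")[170:270,140:240]; b=cv2.imread("pics/scene0.png")[175:235,165:255]
cv2.imwrite("pics/topz.png",cv2.resize(a,(600,600),interpolation=cv2.INTER_CUBIC))
cv2.imwrite("pics/scenez.png",cv2.resize(b,(720,480),interpolation=cv2.INTER_CUBIC))
```

```text
(no output)
```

View pics/topz.png

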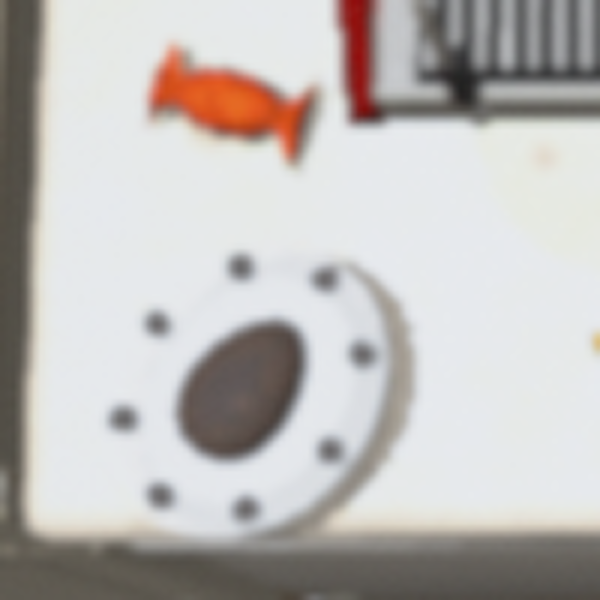

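View pics/scenez.png

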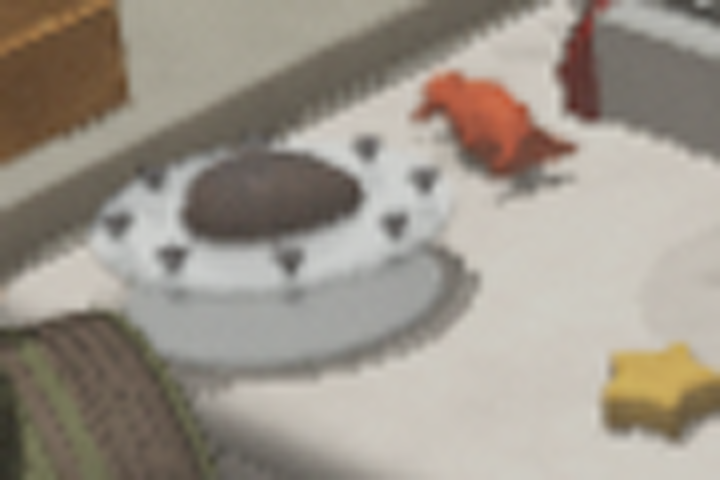

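```bash
cat > meas.py <<'E'
from h import *
from scipy.optimize import least_squares
th=np.arange(8)*np.pi/4
M=np.c_[52*np.cos(th),64*np.sin(th)]
def det(c):
    g=cv2.cvtColor(c["image"],cv2.COLOR_BGR2GRAY).astype(float)
    m=np.zeros(g.shape,np.uint8); m[205:265,155:209]=1
    b=((g<150)&(m>0)).astype(np.uint8)
    n,l,st,ce=cv2.connectedComponentsWithStats(b,connectivity=8)
    out=[];egg=None
    for i in range(1,n):
        a=st[i,4]
        if a>100: egg=ce[i]; continue
        if a<4: continue
        u,v=np.round(ce[i]).astype(int); w=g[v-3:v+4,u-3:u+4]; W=np.clip(200-w,0,None)
        yy,xx=np.mgrid[v-3:v+4,u-3:u+4]; out.append((*( (W*xx).sum()/W.sum(),(W*yy).sum()/W.sum()),a))
    return np.array(out),egg
def fit(P,eggxy):
    c0=P.mean(0); best=None
    for y0 in np.arange(0,2*np.pi,.3):
        def tr(q): return M@np.array([[np.cos(q[2]),-np.sin(q[2])],[np.sin(q[2]),np.cos(q[2])]]).T+q[:2]
        def idx(q): return np.linalg.norm(tr(q)[:,None]-P[None],axis=2).argmin(1)
        q=np.r_[c0,y0]
        for _ in range(8):
            j=idx(q); q=least_squares(lambda z:(tr(z)-P[j]).ravel(),q).x
        e=np.linalg.norm(tr(q)-P[idx(q)],axis=1)
        if len(set(idx(q)))==8 and (best is None or e.max()<best[1].max()-1e-6): best=(q,e,tr(q),P[idx(q)])
    return best
E
python3 - <<'E'
from meas import *
c=dict(np.load("/tmp/top0.npz",allow_pickle=True))
d,egg=det(c); print(d.round(2)); print("egg",egg)
P=onplane(c,d[:,:2],50.5)[:,:2]; print(P.round(1))
q,e,T,Q=fit(P,None); print("pose",q.round(3),"err",e.round(1)); print(T.round(1)); print(np.linalg.norm(Q-np.roll(Q,-1,0),axis=1).round(1))
s=dict(np.load("/tmp/scene0.npz",allow_pickle=True))
uv=proj(s,np.c_[T,np.full(8,50.5)]); print("scene",uv.round(1))
im=s["image"].copy()
big=cv2.resize(im[175:235,165:255],(720,480),interpolation=cv2.INTER_CUBIC)
for i,(u,v) in enumerate(uv):
    p=(int((u-165+.5)*8),int((v-175+.5)*8)); cv2.circle(big,p,4,(0,0,255),1); cv2.putText(big,str(i),p,0,.5,(255,0,0))
cv2.imwrite("pics/chk.png",big)
print(onplane(c,[egg],60).round(1), (c["depth"][225:248:3,170:196:3]).round(0))
E
```

```text
[[179.71 214.12   8.  ]
 [193.9  215.97   9.  ]
 [165.79 223.54   6.  ]
 [200.11 228.63   7.  ]
 [160.14 239.37   8.  ]
 [195.04 245.01   8.  ]
 [166.31 252.2    9.  ]
 [180.59 254.54  10.  ]]
egg [184.42295082 260.35081967]
[[523.9 331.5]
 [518.2 290.7]
 [496.8 370.5]
 [481.4 272.1]
 [451.3 385. ]
 [434.4 285.5]
 [414.5 366.2]
 [407.6 325.7]]
pose [466.024 328.39    0.94 ] err [0.2 0.3 0.2 0.4 1.3 0.5 0.5 0.3]
[[496.7 370.4]
 [451.1 384.8]
 [414.3 366.1]
 [407.8 325.4]
 [435.4 286.4]
 [480.9 272. ]
 [517.7 290.7]
 [524.3 331.4]]
[47.8 41.3 41.1 48.3 48.8 41.3 41.2 47.5]
scene [[196.2 191.7]
 [183.3 195.6]
 [178.7 201.4]
 [185.6 205.7]
 [200.3 205.8]
 [213.5 201.5]
 [217.2 195.7]
 [210.  191.7]]
[[390.2 312.5  60. ]] [[1490. 1484. 1484. 1465. 1465. 1471. 1469. 1489. 1484.]
 [1479. 1481. 1469. 1459. 1453. 1463. 1465. 1473. 1482.]
 [1482. 1458. 1450. 1455. 1456. 1460. 1464. 1479. 1480.]
 [1453. 1454. 1452. 1446. 1455. 1458. 1465. 1477. 1476.]
 [1458. 1460. 1450. 1449. 1450. 1456. 1473. 1479. 1479.]
 [1457. 1450. 1450. 1451. 1458. 1457. 1476. 1481. 1479.]
 [1475. 1453. 1454. 1452. 1460. 1471. 1477. 1475. 1465.]
 [1470. 1473. 1468. 1471. 1476. 1475. 1479. 1473. 1472.]]
```

View pics/chk.png

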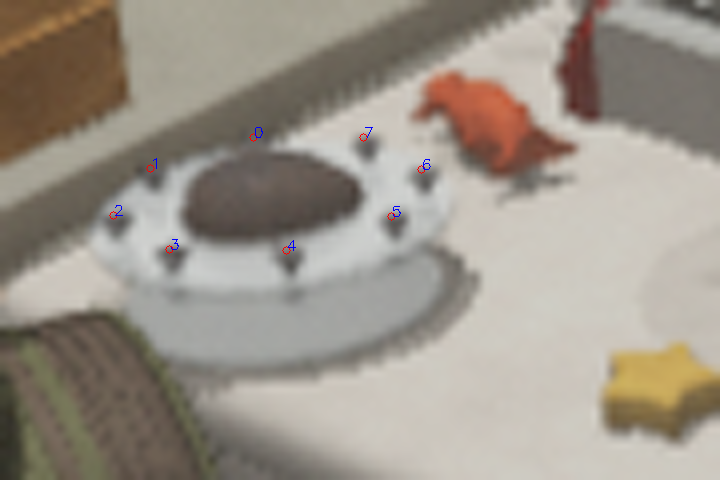

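The eight studs fit the given oval to about 1 mm. The scene view agrees to about 0.7 px, or 1.5–2 mm. Which end is +y doesn't matter here, because the stud pattern is symmetric. I'll start with one stud and press it slowly with the fingers shut.

```bash
cat >> meas.py <<'E'
T=np.array([[496.7,370.4],[451.1,384.8],[414.3,366.1],[407.8,325.4],[435.4,286.4],[480.9,272.],[517.7,290.7],[524.3,331.4]])
E
python3 - <<'E'
from meas import *
o=bot.read_state()["tool_rot"]
bot.move_gripper(0)
s=bot.read_state(); print(s["grip_width"],s["clock"])
o=[-.568,.5695,.42,-.421]; o=list(np.array(o)/np.linalg.norm(o))
bot.move_to([*T[3],105],o)
s=bot.read_state(); print(s["clock"],s["ee_pos"].round(1),s["ft_force"].round(1))
bot.servo_line([*T[3],80],speed=60)
r=bot.servo_line([*T[3],64],speed=12,until_force=3)
s=bot.read_state(); print(r,s["clock"],s["ee_pos"].round(2),s["ft_force"].round(1))
E
```

```text
-0.08910748848478663 0.8667
2.1833 [407.6 326.2 105.5] [ 0.   0.2 -0.6]
True 3.6167 [407.74 325.34  69.36] [1.3 0.7 0.6]
```

The first contact came at TCP z 69.4, so the fingertip was at 50.4. That matches a stud standing out. Now I'll press it home.

Run:
```python
from meas import *
r=bot.servo_line([*T[3],61],speed=10,until_force=14)
s=bot.read_state(); print(r,s["clock"],s["ee_pos"].round(2),s["ft_force"].round(1))
bot.dwell(.2);s=bot.read_state(); print(r,s["clock"],s["ee_pos"].round(2),s["ft_force"].round(1))
bot.servo_line([*T[3],82],speed=80)
s=bot.read_state(); print(r,s["clock"],s["ee_pos"].round(2),s["ft_force"].round(1))
```

```text
True 4.175 [407.81 325.42  64.86] [-2.7 -0.7  8.5]
True 4.375 [407.8  325.43  64.87] [-3.4 -2.2  9.2]
True 4.7417 [407.84 325.45  82.14] [-1.1 -0.   0.1]
```

The fingertip stopped at 45.9 against an expected 46.0, so that stud is home. I'll carry on round with a height check at each stud.

Run:
```python
from meas import *
for i in (4,5,6,7,0,1,2):
    bot.servo_line([*T[i],80],speed=100)
    r=bot.servo_line([*T[i],61],speed=12,until_force=15)
    bot.dwell(.1); s=bot.read_state(); z=s["ee_pos"][2]
    print(i,r,round(s["clock"],2),s["ee_pos"].round(2),s["ft_force"].round(1))
    bot.servo_line([*T[i],82],speed=80)
    if not 64<z<65.7: print("STOP"); break
```

```text
4 True 6.66 [435.46 286.45  64.86] [-2.5 -2.8  8.8]
5 True 8.94 [480.97 272.04  64.89] [-2.1 -0.3  8.5]
6 True 11.17 [517.77 290.73  64.93] [-2.5 -1.3  8.1]
7 True 13.4 [524.37 331.45  64.89] [-2.6 -2.   8.1]
0 True 15.69 [496.76 370.49  64.9 ] [-3.2 -3.4  8.5]
1 True 17.98 [451.15 384.87  64.9 ] [-3.1 -2.4  8.6]
2 True 20.2 [414.33 366.15  64.86] [-1.1 -1.5  8.8]
```

All eight stopped at the same height. I'll back off and look.

Run:
```python
from meas import *
bot.servo_line([*T[2],200],speed=150)
bot.move_joints([1.207,0.3,1.521,0,1.321,-0.067])
c=cam("top"); s=cam("scene"); c0=dict(np.load("/tmp/top0.npz",allow_pickle=True))
d,_=det(c); P=onplane(c,d[:,:2],46)[:,:2]; q,e,_,_=fit(P,None); print("pose",q.round(2),e.round(1))
df=cv2.absdiff(c["image"],c0["image"]).max(2)[170:262,145:470]; ys,xs=np.where(df>60); print("changed px",list(zip(xs+145,ys+170))[:30])
a=cv2.resize(s["image"][175:235,165:255],(720,480),interpolation=cv2.INTER_CUBIC)
cv2.imwrite("pics/s1.png",a); cv2.imwrite("pics/t1.png",cv2.resize(c["image"][170:270,140:440],(800,267)))
print(bot.read_state()["clock"])
```

```text
pose [466.01 328.41   0.94] [0.2 0.3 0.4 0.2 1.4 0.3 0.6 0.4]
changed px []
22.7583
```

View pics/s1.png

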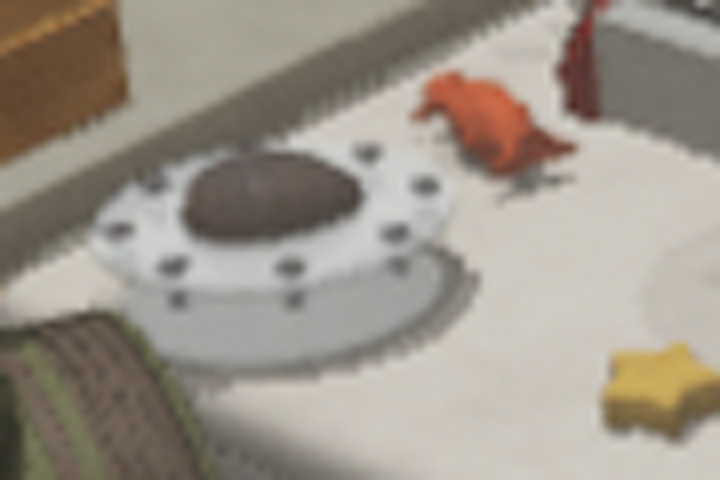

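View pics/t1.png

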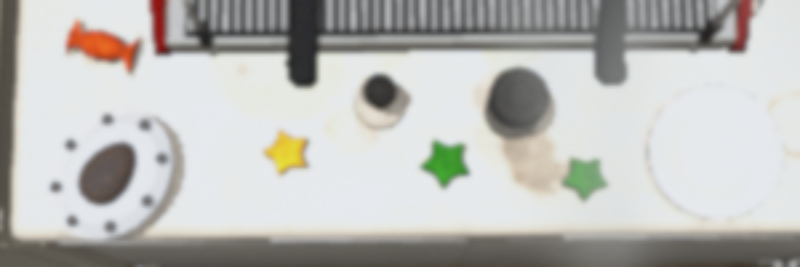

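In the scene crop, the visible heads now sit flat, for example at (290,268), (173,266) and (426,186), and the stem ends show below the flange. The mould and everything round it are unchanged. Handing in.

```bash
python3 -c "
from rig import bot
print(bot.finish_job())"
```

```text
the job is handed in; nothing more can be done
None
```

I pressed all eight studs home with the closed fingertips and handed the job in at about 23 s of the 58 s allowed. I went round one way in an unbroken run: 3, 4, 5, 6, 7, 0, 1, 2 in my own fit's numbering. That numbering may be half a turn off yours, but the run is unbroken either way.

**Stud height:** every press stopped with the fingertip at 45.9 mm, where 46.0 mm is home. The force reading was about 8–9 N after each stop, with the stop threshold set at 14–15 N.

**Mould and surroundings:** the mould's position measured before and after agrees to about 0.02 mm. The before and after top views show no change around the mould or the things beside it.

**Heads flat:** the seven heads I could see in the scene view sit flat. The eighth is hidden behind the egg there, so it rests on its press height alone.

**Disagreements:** the scene camera differed from the top camera by about 0.7 px (1.5–2 mm), and one stud fitted the oval 1.3 mm off. Both are well inside the 14 mm head. No check failed.

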